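# Butt a pin strip against the jig's stop and snap the toggle clamp over it

### The job

Take the longer of the two pin strips out of the steel tray, lay it in the groove of the clamping jig and slide it gently along until it butts against the end stop. Then push the toggle clamp's raised handle down until it snaps over centre and stays, so that its foot holds the strip down with its end still against the stop. Bend nothing: feel your way onto the stop and stop pushing once the handle has snapped over; leave the shorter strip in the tray.

Things in the scene. Friction and masses are not known exactly. Their poses are not given: they have to be found in the camera images.
- long_strip: The longer dark pin strip: a straight bar 150 mm long, 9 mm wide, 7.5 mm high (pins to 10 mm), 12 to 21 g. Origin at the centre of its underside, y along its length, z up. The same end for end.
- short_strip: The shorter pin strip (122 mm long, otherwise alike), beside the long one in the same tray, 42 mm apart; stays there. Origin and axes as for the long strip.
- parts_tray: Shallow open steel parts tray, 112 x 196 mm, walls 14 mm high and 2.5 mm thick, floor 2.5 mm thick, fixed. Origin at the centre of its underside, y along its length. The two strips lie in it along y, 21 mm on either side of the middle (either may be on either side).
- strip_jig: Clamping jig, fixed to the bench: grey painted plate 142 x 192 x 10 mm. Origin on the bench under the groove; x points across the groove to the clamp (away from the robot), y along the groove, z up. The groove (x = 0) runs in two black guide blocks, y = -66 to -38 mm and 48 to 62 mm: 12 mm wide, 7 mm deep, flaring to 19 mm at its top 29 mm over the bench. Tweezers lie on the plate behind it.
- groove_mid (a point): Point in the open part of the groove, midway between the two guide blocks (5 mm along the jig's y from its origin), at the height where the strip's underside rests: 16 mm over the bench. Here there is only the plate, 6 mm lower, so fingers have room on both sides of the strip over 86 mm of its length. Axes as for the jig.
- end_stop: Steel stop block with a knurled locking screw on top, at the right-hand (-y) end of the groove, locked within 6 mm of y = -75 mm on the jig. Origin on the stop face, mid groove, at the height of the strip's underside; axes as for the jig. The butted strip lies on its +y side, its centre 75 mm from here. Press the strip on it with more than 1 N, never over 20 N.
- toggle_clamp: Bracket of the steel toggle clamp on the jig, with its arm, rubber-tipped spring foot, links and handle. Origin at the arm's pivot: x = 45.5, y = -58 mm on the jig, 36 mm over the bench; axes as for the jig. Open, the whole clamp is 36 mm wide along y, reaches from 5 to 115 mm behind the groove and 150 mm up. Never push it with over 25 N.
- clamp_handle (a joint): Turn of the clamp's handle against its arm (rad): 0 raised, as it starts, growing as it is pushed back and down. The foot meets the strip at 2.0; then the push at the grip rises to about 9 N near 2.2 and falls to nothing at dead centre (2.45), where the handle snaps by itself to its hard stop at 2.54 and stays. Let go before dead centre, it springs back.
- handle_push (a point): Where to push: on the upper side of the black handle grip (18 mm wide), 80 mm from its pivot, 20 mm short of its end. x along the handle, z out of its upper side. Raised, the grip leans back 64 degrees up from level. From groove and bench the point is 92 mm back, 121 mm up when raised; 113 back, 110 up a third of the way; 120 back, 86 up at joint 1.84; 121 back, 47 up closed.
There are look-alikes about, which are no part of the job. Of the things that look like the parts_tray, the larger one is meant.

How it is judged (in metres and radians):
On the way:
1. the long strip lies in the groove, fully down, and is pressed lightly (over 1 N) against the end stop while the clamp is still open (y of long_strip in the frame of end_stop between 0.0735 and 0.0765 m and x of long_strip in the frame of end_stop between -0.003 and 0.003 m and z of long_strip in the frame of end_stop between -0.003 and 0.0025 m and angle between the y axis of long_strip and the y axis of strip_jig, either way round below 0.04 rad and contact force between long_strip and end_stop above 1 N and value of joint clamp_handle below 1 rad), for 0.1 s.
At the end, for the whole second after the job is handed in: The long strip lies fully down in the groove (2.5 mm in height, 3 mm sideways, 0.04 rad), its end within 1.5 mm of the end stop; the handle has snapped over centre and stays (past 2.5 rad), the foot presses on the strip (over 8 N), all at rest; the shorter strip lies where it was (y of long_strip in the frame of end_stop between 0.0735 and 0.0765 m and x of long_strip in the frame of end_stop between -0.003 and 0.003 m and z of long_strip in the frame of end_stop between -0.003 and 0.0025 m and angle between the y axis of long_strip and the y axis of strip_jig, either way round below 0.04 rad and value of joint clamp_handle above 2.5 rad and contact force between long_strip and toggle_clamp above 8 N and linear speed of long_strip below 0.02 m/s and velocity of joint clamp_handle below 0.1 rad/s); the robot touches nothing.
It fails at once if the strip is pressed against the end stop with more than 20 N (contact force between long_strip and end_stop above 20 N).
It fails at once if the fingers push the clamp with more than 25 N (contact force between the fingers and toggle_clamp above 25 N).
It fails at once if the shorter strip is moved by more than 20 mm (distance of short_strip from where it was at the start of the episode above 0.02 m).
It also fails if it takes over 69 s, if anything falls off the work surface, if the arm or the gripper's body presses on something with over 40 N, if the wrist force passes 120 N, or if a joint passes its speed limit or range.

### The arm

A 6-joint arm with a two-finger parallel gripper is mounted at the origin on a cart in front of the work surface, level with it; the furniture and walls round the work are solid. World frame = base frame: x ahead of the robot, y to its left, z up, the work surface at z = 0. Lengths are in m, angles in degrees, forces in N, time in s.
With the tool pointing down it reaches from about 0.25 to 0.725 m from the base axis. Payload 9.7 kg.
Tool frame: the origin (TCP) lies midway between the tips of the shut fingers; the grasp point (between the pads) lies 19 mm behind it; z points along the fingers, y is the line along which they close (so a half turn about z gives the same grasp; the last joint's range is limited). The gripper opens to 85 mm and grips with 20 to 120 N. Pads are 22 mm wide; open, the fingers measure 114 mm over their backs; the gripper's body (76 mm by 85 mm) begins 54 mm behind the grasp point. The pads swing forward as they close: fully open they stand 13 mm farther back than shut.
Start: joints at [65.718, 4.979, 10.078, 95.1, 0, 90], TCP at [0.226, 0.501, 0.21] pointing down, gripper open.
Joint ranges: [-179.16, 179.16], [-48.56, 103.87], [-65.8, 70.77], [-126.05, 130.52], [-82.76, 87.17], [-180, 180]. Speed limits (degrees/s): [127.2, 127.2, 147.25, 180, 180, 180].

### API

Orientations are given as [roll, pitch, yaw] about the fixed x, y, z axes, in that order (R = Rz(yaw) Ry(pitch) Rx(roll)).
In Python, from workcell import * gives the robot as it stands.
- The arm moves only by the tool servo_tool, never from a script. Its argument "moves" is a list of rows, each a list of 4 numbers: the shift along the world's x, y, z in cm, then the turn about the world's z in rad. A call has 1 to 20 rows; each row is the pose to reach, as a shift and turn from the pose commanded when the call began; what a row does not reach only later rows make up. A row lasts 1/12 s, in which the tool goes at most 41.7 mm and 7.16 degrees, less where a joint would pass 70% of its speed; a pose out of reach is approached as far as the arm can. A call with a gripper value outside its range is refused whole. "claw" is the closure, from 0 (fully open) to 1 (shut), set as the call begins (left out, the last holds). The fingers move at their own pace and stop on an object; "force" is the grip in N (left out, the last holds). Time passes only in rows, so rows that repeat a pose let the fingers close. It gives the time, the measured TCP pose, the force, the opening and the grip force at its end, in the units of the state.
- get_obs(): the state, without advancing time (a new reading comes with each control period).
- camera(name): name is "side" or "top" or "wrist"; returns the picture (420x560x3 uint8, red, green, blue); there is no depth.
- get_calibration(name): a dict with "fx", "fy", "cx", "cy" (pixels), "rvec" (rotation vector, rad) and "tvec" (3), from world to camera coordinates, as OpenCV has them; the wrist camera has in their place "tool_from_camera" (4x4, takes a point from camera to tool coordinates, whose origin is the TCP and whose axes are the flange's). Camera axes: x right, y down, z forward; pixel columns grow to the right and rows downward; lengths in m; the calibration is good to about 2 mm. A picture is of the moment at which its call begins: read the wrist's pose just before it. get_calibration takes no time and is no camera call.
- job_done(): hands the job in; it is judged then, once.
The state is a dict: "time": time; "q": joint angles; "qd": joint speeds; "joint_efforts": joint torques, N m; "ee_pos": TCP position; "tcp_rot": TCP orientation; "wrist_force": force on the tool from outside, world axes, zero at the start; "torque": the same for the moment, N m; "opening": finger opening in m; "grasp_force": force on a finger pad.
Only numpy, scipy, OpenCV 4.12 (cv2) and the standard library are available. Lean on these libraries where they do the work, as an engineer would, in place of code of your own. Each camera call takes 0.05 s, during which the arm holds its last target. There are 200 camera calls.

## Working session

There is one attempt and no reset: what is moved stays moved. The work goes in short steps, Python scripts to look and compute and a tool call to move; the robot and the scene stay as the last step left them, time stands still between calls to the robot, and variables do not carry over. Pictures are saved under pics/ and viewed, at most 10 in all, crops included, and the job is handed in when it is done.

Besides the shell and the picture viewer there is one more tool, called after "Call:" as name([rows], argument=value, ...), one row to a line, values as JSON. servo_tool: Moves the arm, as the interface text tells. Its arguments: {"type":"object","properties":{"moves":{"type":"array","items":{"type":"array","items":{"type":"number"}}},"claw":{"type":"number"},"force":{"type":"number"}},"required":["moves"]}

```bash
mkdir -p pics; cat > h.py <<'E'
from workcell import *
import numpy as np, cv2
def cam(n,f=None):
    im=camera(n)
    if f: cv2.imwrite(f'pics/{f}.png',cv2.cvtColor(im,cv2.COLOR_RGB2BGR))
    return im
def ray(n,u,v,obs=None):
    c=get_calibration(n); d=np.array([(u-c['cx'])/c['fx'],(v-c['cy'])/c['fy'],1.])
    if n=='wrist':
        T=np.array(c['tool_from_camera']); 
        from scipy.spatial.transform import Rotation as R
        Rt=R.from_euler('xyz',obs['tcp_rot'],degrees=True).as_matrix()
        return np.array(obs['ee_pos'])+Rt@T[:3,3], Rt@T[:3,:3]@d
    Rm=cv2.Rodrigues(np.array(c['rvec'],float))[0]; t=np.array(c['tvec'],float).ravel()
    return -Rm.T@t, Rm.T@d
def pl(n,u,v,z,obs=None):
    o,d=ray(n,u,v,obs); return o+d*(z-o[2])/d[2]
def proj(n,p):
    c=get_calibration(n);K=np.array([[c['fx'],0,c['cx']],[0,c['fy'],c['cy']],[0,0,1.]])
    return cv2.projectPoints(np.array(p,float).reshape(-1,1,3),np.array(c['rvec'],float),np.array(c['tvec'],float),K,None)[0].reshape(-1,2)
E
python3 - <<'E'
from h import *
a=cam('top','top');b=cam('side','side')
print(get_obs())
for n in('top','side'):print(n,ray(n,280,210), get_calibration(n)['fx'])
cv2.imwrite('pics/both.png',cv2.cvtColor(cv2.resize(np.hstack([a,b]),(800,300)),cv2.COLOR_RGB2BGR))
E
```

```text
{'time': 0.1, 'q': array([ 6.57185113e+01,  5.00617305e+00,  1.00381133e+01,  9.50990394e+01,
       -2.30263978e-04,  8.99984471e+01]), 'qd': array([ 0.06401716, -0.10553757,  0.05154747, -0.08768556, -0.02879986,
        0.0190373 ]), 'joint_efforts': array([-2.95785630e-04, -5.21564269e+01,  4.65653872e+01,  1.60597108e-02,
       -4.54405972e-05, -2.53651521e-06]), 'ee_pos': array([0.2260756 , 0.50113058, 0.20916313]), 'tcp_rot': array([-1.79932901e+02,  2.28445255e-04,  1.55720064e+02]), 'wrist_force': array([-0.81726137, -0.21309244,  0.35215332]), 'torque': array([ 0.05353868, -0.01239764, -0.01166638]), 'grasp_force': 0.0, 'opening': 0.08538784691625728}
top (array([0.29132533, 0.25748181, 1.1716512 ]), array([ 0.19865091,  0.01931635, -0.97988856])) 485.59005342647777
side (array([0.31364559, 1.20333997, 0.84282708]), array([ 0.15011696, -0.76248393, -0.62980143])) 468.15901297807227
```

View pics/top.png

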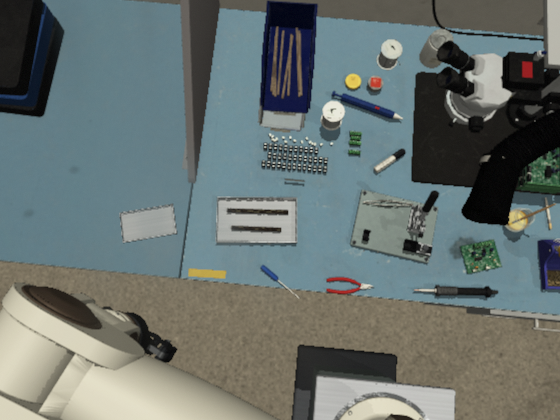

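View pics/side.png

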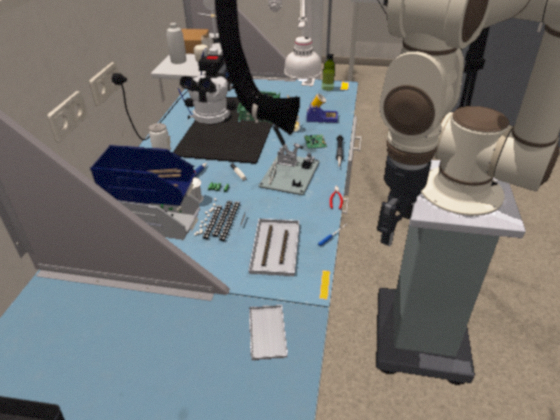

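Candidates: the larger tray at top-view px (257,221) holds two strips; the look-alike is the smaller, empty tray at (148,223). Long-strip candidates are the upper bar (258,212) and the lower bar (256,229); the upper one looks longer. The tweezers and wires at (395,203) are not strips. The jig is at (395,228), with guide blocks at (366,237) and (412,246).

```bash
python3 - <<'E'
from h import *
a=cv2.cvtColor(cv2.imread('pics/top.png'),cv2.COLOR_BGR2RGB)
c1=cv2.resize(a[190:250,210:305],None,fx=4,fy=4,interpolation=cv2.INTER_CUBIC)
c2=cv2.resize(a[185:270,345:445],None,fx=7,fy=7,interpolation=cv2.INTER_CUBIC)
cv2.imwrite('pics/c2.png',c2[:,:,::-1]); 
g=a[195:245,215:300].astype(int).max(2)
m=((g<110)*255).astype(np.uint8)
cs,_=cv2.findContours(m,0,2)
for c in cs:
    if cv2.contourArea(c)<60: continue
    r=cv2.minAreaRect(c+np.array([215,195])); bp=cv2.boxPoints(r)
    P=np.array([pl('top',*p,0.0105) for p in bp]); 
    C=pl('top',*r[0],0.0105); 
    (cx,cy),(w,h),an=cv2.minAreaRect((P[:,:2]*1000).astype(np.float32))
    e=P[1]-P[0] if np.linalg.norm(P[1]-P[0])>np.linalg.norm(P[2]-P[1]) else P[2]-P[1]
    print(r,C,w,h,np.degrees(np.arctan2(e[1],e[0])))
# jig plate
hsv=cv2.cvtColor(a,cv2.COLOR_RGB2HSV)
print(a[222,362],a[225,385],a[215,362],a[240,340])
E
```

```text
((256.5, 243.0), (2.0, 79.0), 90.0) [0.44068057 0.32896561 0.0105    ] 4.843361854553223 190.18893432617188 -84.54986744017049
((255.51235961914062, 228.72784423828125), (49.13108825683594, 4.949435234069824), 2.602562189102173) [0.47503409 0.33499074 0.0105    ] 12.131171226501465 119.1448745727539 -87.18713074070592
((257.0, 211.5), (5.0, 60.0), 90.0) [0.51768128 0.33585545 0.0105    ] 12.436666488647461 146.4878692626953 -84.55197842017148
[137 148 139] [122 132 124] [136 147 138] [113 140 147]
```

View pics/c2.png

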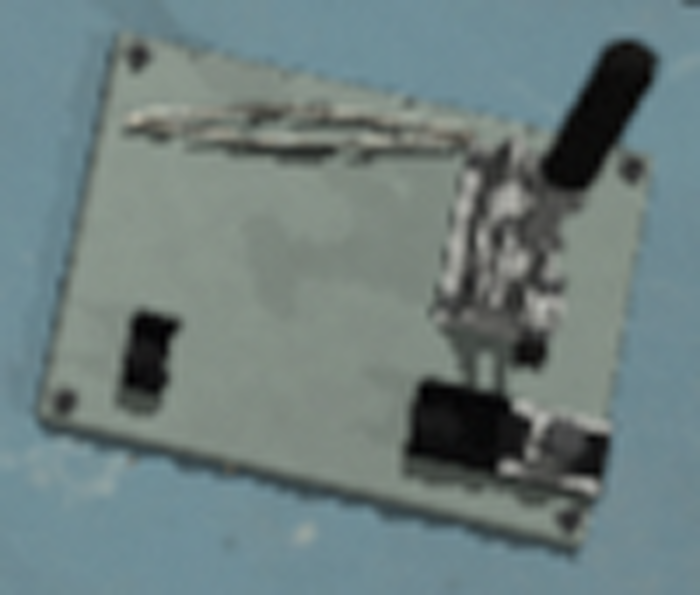

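The crop shows the plate corners and guide blocks of the jig. The upper strip is the long one (146 mm measured, against 119 mm), at (0.518, 0.336). Next I move over it for a close look.

Call:
servo_tool([
  [2.9,-1.6,0,-0.107],
  [5.8,-3.3,0,-0.214],
  [8.7,-4.9,0,-0.321],
  [11.6,-6.6,0,-0.428],
  [14.5,-8.2,0,-0.535],
  [17.4,-9.9,0,-0.642],
  [20.3,-11.5,0,-0.749],
  [23.2,-13.2,0,-0.856],
  [26.1,-14.8,0,-0.963],
  [29.0,-16.5,0,-1.07],
  [29.0,-16.5,0,-1.07],
  [29.0,-16.5,0,-1.07],
])

```text
time: 1.1
ee_pos: [0.5172, 0.3351, 0.2087]
tcp_rot: [-179.9, 0.0, 94.3]
wrist_force: [-0.6, -0.6, -0.1]
opening: 0.0854
grasp_force: 0.0
```

```bash
python3 - <<'E'
from h import *
o=get_obs(); a=cam('wrist','w1'); print(o['time'],o['ee_pos'],o['tcp_rot'],o['q'].round(1)); print(get_calibration('wrist'))
np.save('o1.npy',o,allow_pickle=True)
E
```

```text
1.1 [0.51724114 0.33510172 0.20869194] [-1.79912829e+02  4.53771719e-02  9.42694530e+01] [ 32.9  14.5  20.8  96.4   0.  118.7]
{'fx': 321.82407770555284, 'fy': 321.82407770555284, 'cx': 280.1651686319059, 'cy': 212.4909616116778, 'tool_from_camera': array([[-8.08255270e-05, -9.60007194e-01, -2.79975323e-01,
         6.95037868e-02],
       [ 9.99999892e-01,  5.05306850e-05, -4.61952640e-04,
        -5.12190621e-04],
       [ 4.57625202e-04, -2.79975330e-01,  9.60007086e-01,
        -1.64746239e-01],
       [ 0.00000000e+00,  0.00000000e+00,  0.00000000e+00,
         1.00000000e+00]])}
```

View pics/w1.png

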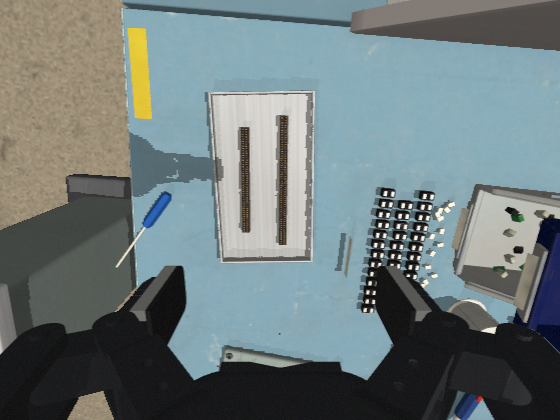

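The wrist view shows the tray at px (262,177). The long strip is the right-hand one, (283,115)–(282,244); the short one is at (245,180). Measuring both.

```bash
cat >> h.py <<'E'
def strips(a,o,x0,y0,x1,y1,z=0.0115,th=90,amin=150):
    m=((a[y0:y1,x0:x1].astype(int).max(2)<th)*255).astype(np.uint8)
    m=cv2.morphologyEx(m,cv2.MORPH_CLOSE,np.ones((5,5)))
    for c in cv2.findContours(m,0,2)[0]:
        if cv2.contourArea(c)<amin: continue
        P=np.array([pl('wrist',p[0][0]+x0,p[0][1]+y0,z,o)[:2]*1000 for p in c],np.float32)
        r=cv2.minAreaRect(P); b=cv2.boxPoints(r); e=max((b[1]-b[0],b[2]-b[1]),key=np.linalg.norm)
        print('C',np.round(r[0],1),'size',np.round(r[1],1),'dir',np.degrees(np.arctan2(e[1],e[0]))%180)
E
python3 - <<'E'
from h import *
o=np.load('o1.npy',allow_pickle=True).item(); a=cv2.imread('pics/w1.png')[:,:,::-1]
strips(a,o,230,105,303,250)
E
```

```text
C [476.  332.7] size [  9.  119.9] dir 93.47943
C [519.  333.4] size [  8.4 147.9] dir 93.769554
```

Call:
servo_tool([
  [0.1,1.0,-2.5,-0.012],
  [0.1,1.0,-5,-0.012],
  [0.1,1.0,-8,-0.012],
  [0.1,1.0,-11,-0.012],
  [0.1,1.0,-13,-0.012],
  [0.1,1.0,-15,-0.012],
  [0.1,1.0,-16,-0.012],
  [0.1,1.0,-16,-0.012],
  [0.1,1.0,-16,-0.012],
  [0.1,1.0,-16,-0.012],
], claw=0.7, force=25)

```text
time: 1.98
ee_pos: [0.5175, 0.3471, 0.0515]
tcp_rot: [179.9, -0.1, 93.8]
wrist_force: [0.2, -0.2, -0.2]
opening: 0.0256
grasp_force: 0.0
```

```bash
python3 - <<'E'
from h import *
o=get_obs(); a=cam('wrist','w2'); print(o['time'],o['ee_pos'],o['tcp_rot'],o['opening'])
E
```

```text
1.9833 [0.51749056 0.34706607 0.05150946] [ 1.79897491e+02 -6.08784511e-02  9.37720546e+01] 0.025570344480184415
```

View pics/w2.png

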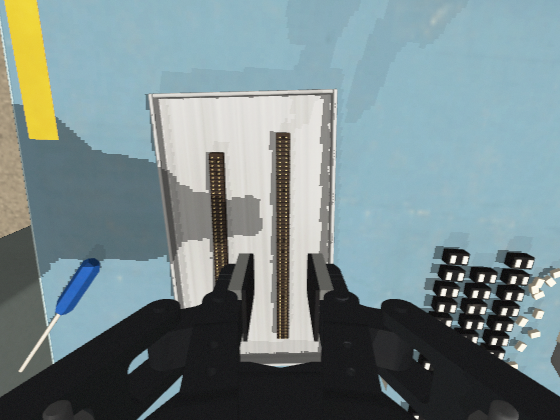

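The long strip at px (283,235) lies centred between the fingers at (245,280) and (318,280). Now descend, close and feel.

Call:
servo_tool([
  [0,0,-1.5,0],
  [0,0,-3,0],
  [0,0,-4,0],
  [0,0,-4.5,0],
  [0,0,-4.5,0],
  [0,0,-4.5,0],
  [0,0,-4.5,0],
])

```text
time: 2.62
ee_pos: [0.5177, 0.3467, 0.0058]
tcp_rot: [179.9, -0.0, 93.7]
wrist_force: [0.2, 0.3, 0.1]
opening: 0.026
grasp_force: 0.0
```

Call:
servo_tool([
  [0,0,0,0],
  [0,0,0,0],
  [0,0,0,0],
  [0,0,0,0],
  [0,0,0,0],
  [0,0,0,0],
], claw=1, force=30)

```text
time: 3.12
ee_pos: [0.5172, 0.3463, 0.0048]
tcp_rot: [-180.0, 0.0, 93.7]
wrist_force: [-0.5, 0.8, -0.8]
opening: 0.0002
grasp_force: 0.0
```

```bash
python3 - <<'E'
from h import *
o=get_obs(); a=cam('wrist','w3'); print(o)
E
```

```text
{'time': 3.1167, 'q': array([ 3.38084287e+01,  1.57290812e+01, -3.24791115e-01,  7.39472442e+01,
       -1.09272721e-03,  1.20084711e+02]), 'qd': array([ 0.02575729, -0.01314225, -0.07710626, -0.02972152,  0.0525839 ,
        0.04703543]), 'joint_efforts': array([-9.28888185e-04, -6.33255029e+01,  4.60790348e+01,  2.25017277e-03,
        6.29704050e-05, -5.71616260e-05]), 'ee_pos': array([0.51717927, 0.3463245 , 0.00479173]), 'tcp_rot': array([-1.79999582e+02,  1.50519395e-03,  9.37237178e+01]), 'wrist_force': array([-0.45315079,  0.75291843, -0.78575388]), 'torque': array([ 0.0162677 , -0.05520908,  0.01184394]), 'grasp_force': 0.0, 'opening': 0.00024230037452262467}
```

View pics/w3.png

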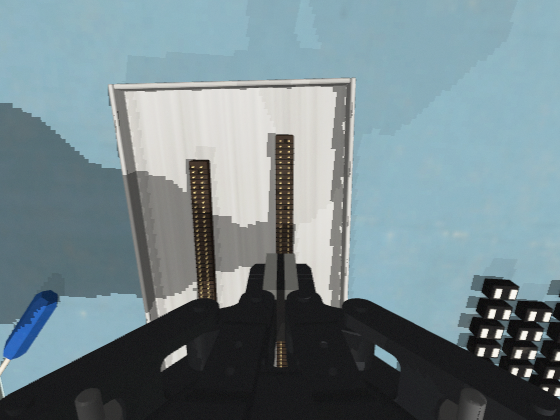

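```bash
python3 - <<'E'
from h import *
o=get_obs(); c=get_calibration('wrist');T=c['tool_from_camera']
for u,v in((281,254),(281,290)):
  d=T[:3,:3]@np.array([(u-c['cx'])/c['fx'],(v-c['cy'])/c['fy'],1]);
  for x in(.011,):
    s=(x-T[0,3])/d[0]; print(u,v,x,T[:3,3]+s*d)
a=cv2.imread('pics/w3.png')[:,:,::-1]
for z in (0,.0115): strips(a,o,180,120,310,250,z)
print([pl('wrist',u,v,.0,o).round(4) for u,v in((109,87),(354,80))],[pl('wrist',u,v,.0165,o).round(4) for u,v in((109,87),(354,80))])
E
```

```text
281 254 0.011 [ 0.011      -0.00018361 -0.03090451]
281 290 0.011 [ 0.011      -0.00024833 -0.06260561]
C [472.2 367. ] size [11.4 50.3] dir 93.23589
C [516.8 376.3] size [ 9.6 63. ] dir 94.10486
C [474.9 370.3] size [10.6 46.9] dir 93.23588
C [516.5 379. ] size [ 8.9 58.7] dir 94.10486
[array([0.4269, 0.4251, 0.    ]), array([0.547 , 0.4361, 0.    ])] [array([0.4352, 0.4242, 0.0165]), array([0.5436, 0.4341, 0.0165])]
```

```bash
python3 - <<'E'
from h import *
o=get_obs(); a=cam('side'); p=o['ee_pos']; q=proj('side',[p,p+[0,0,.019],p+[0,0,.031],[p[0],p[1],0.0125]]); print(q)
u,v=q[0].astype(int)
c=cv2.resize(a[v-70:v+30,u-60:u+60],None,fx=6,fy=6,interpolation=cv2.INTER_CUBIC)
for k in q: cv2.circle(c,(int((k[0]-u+60)*6),int((k[1]-v+70)*6)),3,(255,0,0),-1)
cv2.imwrite('pics/s3.png',c[:,:,::-1])
E
```

```text
[[267.50341982 247.76276749]
 [267.27280586 242.36001447]
 [267.12483056 238.89329448]
 [267.41012355 245.57705121]]
```

View pics/s3.png

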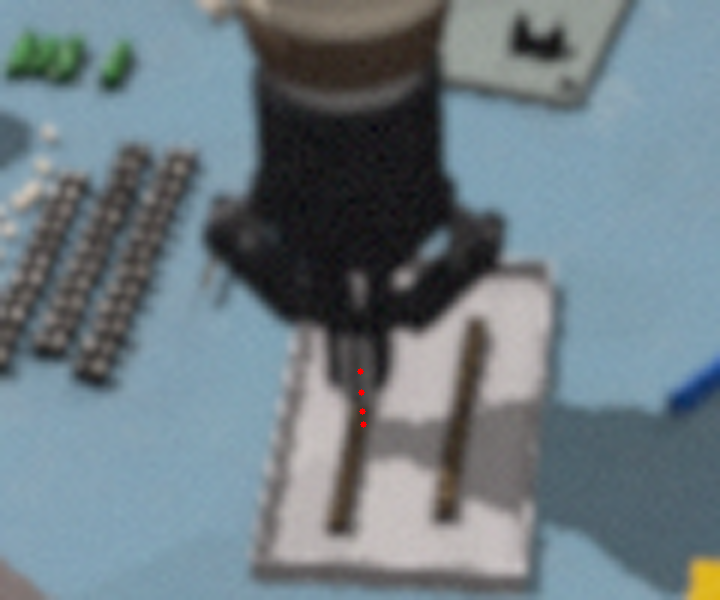

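The side view shows the fingertips ending about 20 mm above the reported TCP (tip at crop row 396, TCP dot at 424), so the fingers closed above the strip. I reopen and feel downward.

Call:
servo_tool([
  [0,0,0,0],
  [0,0,0,0],
  [0,0,0,0],
  [0,0,0,0],
  [0,0,-0.4,0],
  [0,0,-0.8,0],
  [0,0,-1.2,0],
  [0,0,-1.2,0],
  [0,0,-1.2,0],
], claw=0.7)

```text
time: 3.97
ee_pos: [0.5169, 0.3461, -0.0078]
tcp_rot: [-180.0, 0.0, 93.7]
wrist_force: [-0.4, -0.2, 0.0]
opening: 0.0255
grasp_force: 0.0
```

Call:
servo_tool([
  [0,0,-0.2,0],
  [0,0,-0.4,0],
  [0,0,-0.4,0],
  [0,0,-0.4,0],
])

```text
time: 4.3
ee_pos: [0.5171, 0.3463, -0.0113]
tcp_rot: [-180.0, 0.0, 93.7]
wrist_force: [-0.1, -0.6, -0.4]
opening: 0.0258
grasp_force: 0.0
```

Call:
servo_tool([
  [0,0,-0.15,0],
  [0,0,-0.3,0],
  [0,0,-0.3,0],
  [0,0,-0.3,0],
])

```text
time: 4.63
ee_pos: [0.5171, 0.3463, -0.0144]
tcp_rot: [-180.0, 0.0, 93.7]
wrist_force: [-0.1, 0.5, 0.4]
opening: 0.0256
grasp_force: 0.0
```

Call:
servo_tool([
  [0,0,-0.1,0],
  [0,0,-0.2,0],
  [0,0,-0.2,0],
  [0,0,-0.2,0],
])

```text
time: 4.97
ee_pos: [0.5171, 0.3463, -0.0163]
tcp_rot: [-180.0, 0.0, 93.7]
wrist_force: [-0.5, -0.1, -0.8]
opening: 0.0254
grasp_force: 0.0
```

Call:
servo_tool([
  [0,0,0,0],
  [0,0,0,0],
  [0,0,0,0],
  [0,0,0,0],
  [0,0,0,0],
  [0,0,0,0],
], claw=1, force=30)

```text
time: 5.47
ee_pos: [0.5173, 0.3464, -0.0161]
tcp_rot: [180.0, -0.0, 93.7]
wrist_force: [0.4, -0.0, 0.5]
opening: 0.0077
grasp_force: 30.6
```

Call:
servo_tool([
  [0,0,0,0],
  [0,0,0,0],
  [0,0,0,0],
  [0,0,-0.1,0],
  [0,0,-0.2,0],
  [0,0,-0.3,0],
  [0,0,-0.3,0],
  [0,0,-0.3,0],
], claw=0.7)

```text
time: 6.13
ee_pos: [0.5172, 0.3463, -0.019]
tcp_rot: [180.0, -0.0, 93.7]
wrist_force: [-1.1, -1.3, 3.0]
opening: 0.0258
grasp_force: 1.5
```

Call:
servo_tool([
  [0,0,0,0],
  [0,0,0,0],
  [0,0,0,0],
  [0,0,0,0],
  [0,0,0,0],
], claw=1)

```text
time: 6.55
ee_pos: [0.5176, 0.3467, -0.0185]
tcp_rot: [179.9, -0.0, 93.7]
wrist_force: [0.1, 0.2, 5.2]
opening: 0.008
grasp_force: 31.8
```

```bash
python3 - <<'E'
from h import *
cr=np.array([(120,35),(650,155),(580,550),(40,420)])/7.+[345,185]-.5*(1-1/7)
P=np.array([pl('top',*p,.010) for p in cr])
print(P.round(4)); C=P.mean(0)
for i in range(4): 
  e=P[(i+1)%4]-P[i]; print(np.linalg.norm(e[:2]).round(4),np.degrees(np.arctan2(e[1],e[0])))
print(C)
for p in((158,350),(460,420)): print(pl('top',345+p[0]/7,185+p[1]/7,.029))
E
```

```text
[[ 0.597   0.0849  0.01  ]
 [ 0.5715 -0.1019  0.01  ]
 [ 0.4314 -0.0822  0.01  ]
 [ 0.4584  0.104   0.01  ]]
0.1886 -97.77739562834837
0.1415 171.9901511833576
0.1881 81.74580628475526
0.14 -7.830915878059288
[0.5145821 0.001208  0.01     ]
[0.4823868  0.06713774 0.029     ]
[ 0.46821708 -0.03584834  0.029     ]
```

Call:
servo_tool([
  [0,0,0.5,0],
  [0,0,1.5,0],
  [0,0,3,0],
  [0,0,5,0],
  [0,0,8,0],
  [0,0,8,0],
  [0,0,8,0],
])

```text
time: 7.13
ee_pos: [0.5183, 0.3471, 0.0635]
tcp_rot: [179.8, -0.1, 93.7]
wrist_force: [-0.2, 0.4, -0.0]
opening: 0.0081
grasp_force: 30.3
```

Call:
servo_tool([
  [0,0,3,0],
  [0,-1,6,0],
  [-1,-4,9,-0.03],
  [-2,-7,12,-0.06],
  [-3,-10,14.5,-0.09],
  [-4.5,-13.5,14.5,-0.12],
  [-6,-17,14.5,-0.15],
  [-7.5,-20.5,14.5,-0.18],
  [-9,-24,14.5,-0.2],
  [-10.5,-27.5,14.5,-0.2],
  [-11.8,-31,14.5,-0.2],
  [-11.8,-34,14.5,-0.2],
  [-11.8,-34.7,14.5,-0.2],
  [-11.8,-34.7,14.5,-0.2],
  [-11.8,-34.7,14.5,-0.2],
  [-11.8,-34.7,14.5,-0.2],
])

```text
time: 8.47
ee_pos: [0.3992, 0.0001, 0.2054]
tcp_rot: [-180.0, -0.0, 82.3]
wrist_force: [0.0, -0.2, -1.7]
opening: 0.008
grasp_force: 30.2
```

```bash
python3 - <<'E'
from h import *
o=get_obs(); a=cam('wrist','w4'); np.save('o4.npy',o,allow_pickle=True); print(o['time'],o['ee_pos'],o['tcp_rot'],o['opening'])
E
```

```text
8.4667 [3.99246462e-01 1.17265935e-04 2.05407668e-01] [-1.79953204e+02 -8.27208456e-03  8.22954510e+01] 0.007996072883692456
```

View pics/w4.png

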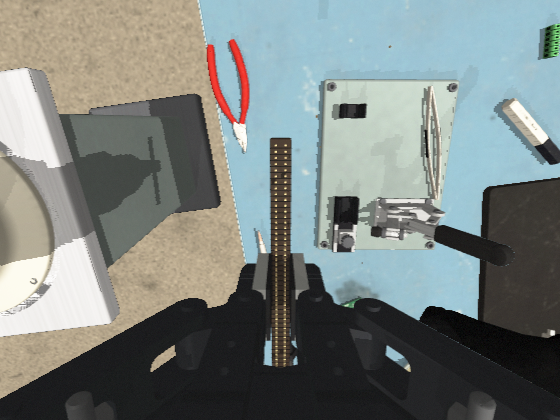

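```bash
python3 - <<'E'
from h import *
o=np.load('o4.npy',allow_pickle=True).item(); a=cv2.imread('pics/w4.png')
c=cv2.resize(a[80:258,315:400].transpose(1,0,2),None,fx=4.4,fy=6,interpolation=cv2.INTER_CUBIC); cv2.imwrite('pics/c4.png',c)
g=a.astype(int).max(2)
def mid(rows,z,lo,hi,th):
    pts=[]
    for r in rows:
        k=np.where(g[r,lo:hi]<th)[0]+lo
        if len(k): pts.append((k.min(),k.max()))
    return pts
for r in (100,105,110,115,120,195,200,205,210,215,220): print(r,g[r,328:376].tolist())
# strip in hand
pts=[]
for r in range(142,250,8):
    k=np.where(g[r,264:300]<100)[0]+264; pts.append((r,k.min(),k.max()))
print(pts)
z=o['ee_pos'][2]+.0215+.009
for r,l,h in (pts[0],pts[-1]): print(pl('wrist',(l+h)/2,r,z,o))
print('strip end +y', pl('wrist',281,138,z,o))
for u,v in((324,80),(458,81),(437,250),(318,247)): print(pl('wrist',u,v,.010,o).round(4))
E
```

```text
100 [209, 209, 210, 209, 210, 209, 210, 210, 211, 208, 210, 212, 210, 200, 200, 202, 204, 203, 203, 204, 201, 201, 203, 202, 201, 200, 201, 200, 200, 202, 201, 202, 202, 202, 203, 203, 203, 203, 208, 215, 215, 213, 213, 216, 216, 217, 216, 217]
105 [210, 209, 211, 209, 187, 125, 125, 126, 124, 126, 139, 137, 21, 24, 29, 29, 36, 39, 35, 38, 53, 62, 63, 61, 60, 62, 63, 55, 31, 32, 25, 18, 24, 20, 23, 21, 27, 33, 104, 184, 215, 215, 215, 215, 215, 213, 214, 218]
110 [210, 211, 210, 211, 188, 127, 126, 127, 129, 129, 118, 83, 21, 26, 33, 31, 39, 41, 27, 37, 53, 63, 62, 60, 62, 63, 63, 54, 32, 29, 25, 23, 27, 24, 24, 22, 31, 57, 147, 216, 214, 214, 214, 215, 212, 213, 214, 214]
115 [210, 210, 210, 188, 126, 126, 126, 126, 127, 126, 107, 39, 20, 28, 39, 32, 44, 44, 36, 44, 58, 58, 61, 59, 59, 51, 31, 30, 27, 28, 22, 24, 26, 25, 26, 28, 40, 104, 183, 214, 214, 213, 214, 215, 213, 214, 213, 212]
120 [210, 211, 210, 211, 209, 210, 211, 210, 211, 210, 210, 209, 208, 208, 205, 208, 207, 207, 208, 210, 210, 210, 210, 210, 209, 208, 206, 206, 207, 210, 210, 210, 210, 210, 210, 212, 210, 212, 211,
[... 1426 characters left out ...]
)), (150, np.int64(270), np.int64(290)), (158, np.int64(270), np.int64(290)), (166, np.int64(270), np.int64(290)), (174, np.int64(271), np.int64(290)), (182, np.int64(271), np.int64(290)), (190, np.int64(270), np.int64(290)), (198, np.int64(271), np.int64(290)), (206, np.int64(271), np.int64(289)), (214, np.int64(271), np.int64(289)), (222, np.int64(271), np.int64(289)), (230, np.int64(271), np.int64(289)), (238, np.int64(271), np.int64(289)), (246, np.int64(271), np.int64(289))]
[0.40704181 0.05986313 0.23590767]
[0.40091371 0.01464211 0.23590767]
strip end +y [0.4076593  0.06138839 0.23590767]
[0.4585 0.1011 0.01  ]
[0.5966 0.0814 0.01  ]
[ 0.5751 -0.1071  0.01  ]
[ 0.4333 -0.0841  0.01  ]
```

View pics/c4.png

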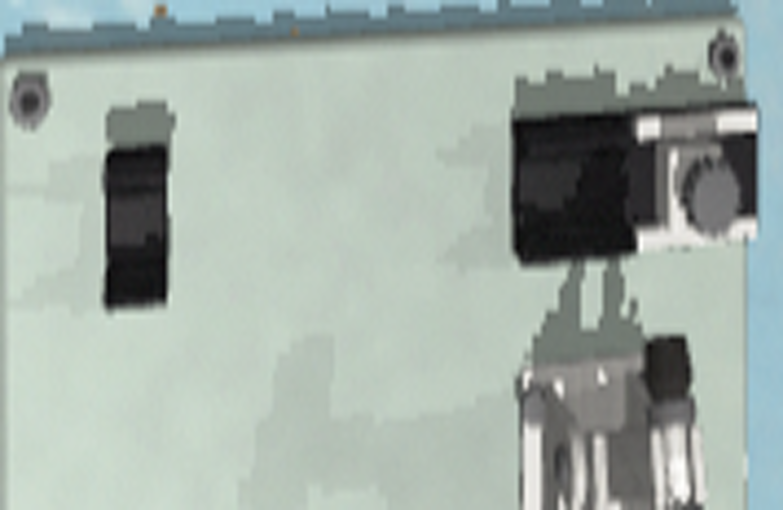

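```bash
python3 - <<'E'
from h import *
o=np.load('o4.npy',allow_pickle=True).item()
u=np.array([np.cos(np.radians(82.2)),np.sin(np.radians(82.2))]); n=np.array([u[1],-u[0]])
def s(l,p,w=0): print(l,p[:2].round(4),'along',(p[:2]@u).round(4),'across',(p[:2]@n).round(4))
s('Lfloor',pl('wrist',351.7,109,.016,o)); s('Rfloor',pl('wrist',347,207,.016,o))
s('L top edge far',pl('wrist',366,109,.029,o)); s('L near top',pl('wrist',340,109,.029,o))
s('R far',pl('wrist',358.5,209,.029,o)); s('R near',pl('wrist',334.7,209,.029,o))
for v in(104,118): s('Lblk end %d'%v,pl('wrist',352,v,.029,o))
for v in(197,225): s('Rblk end %d'%v,pl('wrist',347,v,.029,o))
s('stop',pl('wrist',347,230,.022,o))
p=o['ee_pos'];s('tcp',p)
def t(l,cx,cy,z): s(l,pl('top',345+cx/7-.4,185+cy/7-.4,z))
t('T L',158,350,.029);t('T R',460,420,.029);t('T L +yend',132,345,.029);t('T R +yend',415,410,.029)
s('tray',np.array([.5172,.3463,0]))
E
```

```text
Lfloor [0.4837 0.0685] along 0.1335 across 0.4699
Rfloor [ 0.4706 -0.0371] along 0.0271 across 0.4713
L top edge far [0.4952 0.0666] along 0.1332 across 0.4816
L near top [0.4692 0.0701] along 0.1332 across 0.4554
R far [ 0.4807 -0.0372] along 0.0284 across 0.4813
R near [ 0.4548 -0.0337] along 0.0283 across 0.4551
Lblk end 104 [0.4816 0.0733] along 0.138 across 0.4672
Lblk end 118 [0.4806 0.0598] along 0.1245 across 0.468
Rblk end 197 [ 0.4692 -0.0219] along 0.0419 across 0.4679
Rblk end 225 [ 0.4668 -0.054 ] along 0.0098 across 0.4698
stop [ 0.4675 -0.0626] along 0.0015 across 0.4717
tcp [3.992e-01 1.000e-04] along 0.0543 across 0.3955
T L [0.4833 0.0681] along 0.1331 across 0.4695
T R [ 0.4691 -0.0349] along 0.0291 across 0.4695
T L +yend [0.4841 0.077 ] along 0.142 across 0.4692
T R +yend [ 0.471  -0.0196] along 0.0445 across 0.4693
tray [0.5172 0.3463] along 0.4133 across 0.4654
```

Call:
servo_tool([
  [2.7,1.4,0,0],
  [5.4,2.8,0,0],
  [8.1,4.2,0,0],
  [8.1,4.2,-3,0],
  [8.1,4.2,-6,0],
  [8.1,4.2,-9,0],
  [8.1,4.2,-12,0],
  [8.1,4.2,-14.5,0],
  [8.1,4.2,-16.5,0],
  [8.1,4.2,-18,0],
  [8.1,4.2,-18.6,0],
  [8.1,4.2,-18.6,0],
  [8.1,4.2,-18.6,0],
  [8.1,4.2,-18.6,0],
])

```text
time: 9.68
ee_pos: [0.4809, 0.0418, 0.021]
tcp_rot: [179.9, -0.0, 82.3]
wrist_force: [-0.3, 0.1, 1.1]
opening: 0.0077
grasp_force: 30.2
```

```bash
python3 - <<'E'
from h import *
o=get_obs(); a=cam('wrist','w5'); np.save('o5.npy',o,allow_pickle=True); print(o['time'],o['ee_pos'],o['tcp_rot'],o['wrist_force'])
g=a.astype(int).max(2)
for r in range(150,260,10):print(r,g[r,255:310:2].tolist())
E
```

```text
9.6833 [0.48091615 0.04181897 0.02096277] [ 1.79915584e+02 -2.14922826e-02  8.23045703e+01] [-0.27876356  0.0723866   1.05119279]
150 [123, 122, 125, 154, 189, 189, 190, 164, 51, 48, 92, 78, 76, 78, 81, 111, 78, 83, 135, 193, 194, 193, 193, 194, 198, 197, 195, 196]
160 [124, 124, 202, 201, 191, 192, 190, 160, 41, 43, 43, 43, 45, 42, 46, 43, 45, 46, 119, 189, 191, 190, 190, 192, 192, 194, 195, 195]
170 [125, 125, 112, 191, 191, 190, 189, 166, 81, 82, 239, 89, 83, 77, 80, 251, 80, 80, 148, 188, 190, 191, 191, 189, 189, 191, 192, 190]
180 [124, 154, 190, 189, 190, 190, 191, 173, 77, 78, 87, 85, 85, 82, 84, 101, 87, 82, 148, 189, 189, 191, 191, 192, 191, 191, 193, 192]
190 [122, 15, 22, 21, 17, 19, 22, 23, 53, 56, 57, 56, 55, 55, 55, 59, 58, 58, 25, 23, 21, 18, 20, 22, 117, 192, 193, 194]
200 [62, 23, 24, 21, 12, 19, 19, 34, 79, 80, 240, 79, 77, 78, 77, 251, 70, 80, 26, 16, 21, 23, 36, 40, 45, 151, 203, 202]
210 [80, 24, 23, 19, 18, 18, 18, 35, 74, 73, 118, 74, 76, 76, 82, 134, 79, 79, 24, 21, 18, 23, 40, 39, 43, 174, 204, 204]
220 [123, 103, 28, 20, 18, 67, 198, 185, 65, 73, 100, 76, 75, 74, 85, 102, 77, 78, 159, 157, 24, 19, 39, 74, 198, 198, 197, 198]
230 [123, 123, 123, 121, 177, 122, 121, 122, 64, 72, 74, 75, 77, 75, 77, 77, 48, 76, 186, 186, 186, 185, 189, 196, 195, 198, 198, 197]
240 [120, 120, 121, 120, 122, 120, 122, 121, 50, 52, 51, 54, 52, 53, 52, 57, 57, 53, 161, 185, 184, 185, 183, 185, 195, 196, 196, 195]
250 [120, 119, 119, 123, 121, 122, 122, 115, 20, 26, 168, 96, 45, 46, 81, 220, 44, 41, 158, 184, 182, 184, 184, 189, 195, 197, 198, 197]
```

Call:
servo_tool([
  [0,0,-0.4,0],
  [0,0,-0.8,0],
  [0,0,-1.2,0],
  [0,0,-1.6,0],
  [0,0,-1.6,0],
  [0,0,-1.6,0],
])

```text
time: 10.23
ee_pos: [0.4799, 0.0413, 0.0034]
tcp_rot: [-180.0, 0.0, 82.3]
wrist_force: [-0.1, 0.2, 0.8]
opening: 0.0079
grasp_force: 30.2
```

Call:
servo_tool([
  [0,0,-0.2,0],
  [0,0,-0.4,0],
  [0,0,-0.5,0],
  [0,0,-0.6,0],
  [0,0,-0.6,0],
  [0,0,-0.6,0],
])

```text
time: 10.73
ee_pos: [0.4801, 0.0413, -0.0023]
tcp_rot: [-180.0, 0.0, 82.3]
wrist_force: [-0.6, -0.6, -0.1]
opening: 0.0079
grasp_force: 30.2
```

Call:
servo_tool([
  [0,0,-0.1,0],
  [0,0,-0.15,0],
  [0,0,-0.15,0],
  [0,0,-0.15,0],
])

```text
time: 11.07
ee_pos: [0.4801, 0.0413, -0.0037]
tcp_rot: [-180.0, 0.0, 82.3]
wrist_force: [0.5, -0.8, -0.2]
opening: 0.0081
grasp_force: 30.2
```

Call:
servo_tool([
  [0,0,-0.08,0],
  [0,0,-0.15,0],
  [0,0,-0.15,0],
  [0,0,-0.15,0],
])

```text
time: 11.4
ee_pos: [0.4803, 0.0413, -0.005]
tcp_rot: [180.0, -0.0, 82.3]
wrist_force: [-1.8, -0.4, 1.4]
opening: 0.0081
grasp_force: 30.5
```

Call:
servo_tool([
  [0,0,-0.05,0],
  [0,0,-0.1,0],
  [0,0,-0.1,0],
  [0,0,-0.1,0],
])

```text
time: 11.73
ee_pos: [0.4803, 0.0413, -0.0052]
tcp_rot: [180.0, -0.0, 82.3]
wrist_force: [-5.4, 0.1, 11.7]
opening: 0.008
grasp_force: 31.6
```

Call:
servo_tool([
  [-0.05,0,0.1,0],
  [-0.1,0,0.1,0],
  [-0.1,0,0.1,0],
  [-0.1,0,0.1,0],
])

```text
time: 12.07
ee_pos: [0.4793, 0.0413, -0.0051]
tcp_rot: [180.0, -0.0, 82.3]
wrist_force: [-1.5, 0.1, 4.3]
opening: 0.0082
grasp_force: 30.7
```

```bash
python3 - <<'E'
from h import *
o=get_obs(); a=cam('wrist','w6'); print(o['ee_pos'],o['wrist_force'],o['torque'])
cv2.imwrite('pics/c6.png',cv2.resize(a[110:270,180:390],None,fx=3.7,fy=3.7,interpolation=cv2.INTER_CUBIC)[:,:,::-1])
E
```

```text
[ 0.47929766  0.04134707 -0.00508607] [-1.46345603  0.12242799  4.29805897] [ 0.00015127  0.08832656 -0.03733169]
```

View pics/c6.png

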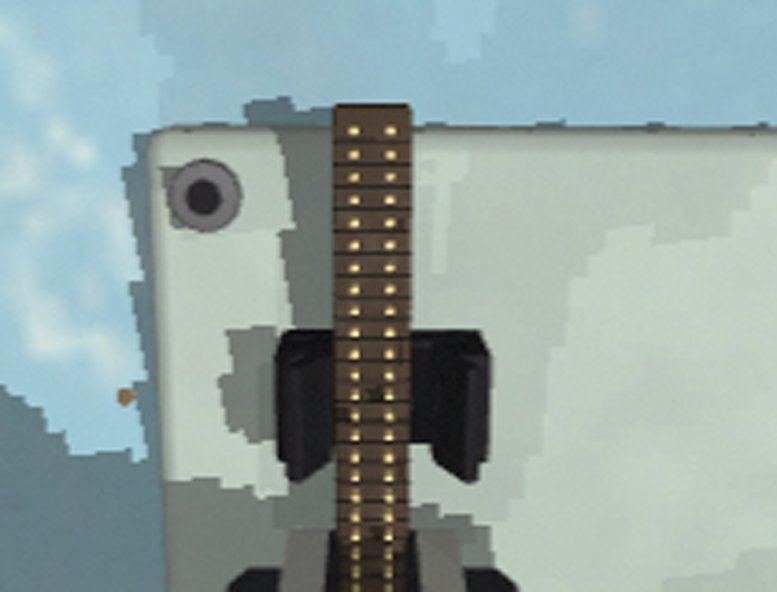

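The tenth picture shows the strip sitting in the left guide block: strip crop columns 333–411, groove walls about 328–432. The reported height also matches fully down. Now slide gently toward the stop.

Call:
servo_tool([
  [-0.02,-0.1,0.03,0],
  [-0.03,-0.2,0.03,0],
  [-0.04,-0.3,0.03,0],
  [-0.05,-0.4,0.03,0],
  [-0.07,-0.5,0.03,0],
  [-0.08,-0.6,0.03,0],
  [-0.09,-0.65,0.03,0],
  [-0.1,-0.7,0.03,0],
  [-0.1,-0.7,0.03,0],
  [-0.1,-0.7,0.03,0],
])

```text
time: 12.95
ee_pos: [0.4781, 0.0342, -0.005]
tcp_rot: [-180.0, 0.0, 82.3]
wrist_force: [-0.5, 0.4, -0.0]
opening: 0.0078
grasp_force: 30.2
```

Call:
servo_tool([
  [-0.01,-0.08,0,0],
  [-0.02,-0.15,0,0],
  [-0.02,-0.15,0,0],
  [-0.02,-0.15,0,0],
], force=20)

```text
time: 13.28
ee_pos: [0.478, 0.0328, -0.0049]
tcp_rot: [-180.0, -0.0, 82.3]
wrist_force: [0.4, 1.0, -0.2]
opening: 0.0076
grasp_force: 30.2
```

Call:
servo_tool([
  [-0.01,-0.08,0,0],
  [-0.02,-0.15,0,0],
  [-0.02,-0.15,0,0],
  [-0.02,-0.15,0,0],
])

```text
time: 13.62
ee_pos: [0.4778, 0.0313, -0.0049]
tcp_rot: [180.0, -0.0, 82.3]
wrist_force: [-0.2, 0.5, -0.6]
opening: 0.0076
grasp_force: 30.2
```

Call:
servo_tool([
  [-0.01,-0.08,0,0],
  [-0.02,-0.15,0,0],
  [-0.02,-0.15,0,0],
  [-0.02,-0.15,0,0],
])

```text
time: 13.95
ee_pos: [0.4776, 0.0298, -0.0049]
tcp_rot: [180.0, -0.0, 82.3]
wrist_force: [-0.2, 0.3, 0.1]
opening: 0.008
grasp_force: 30.2
```

Call:
servo_tool([
  [-0.01,-0.08,0,0],
  [-0.02,-0.15,0,0],
  [-0.02,-0.15,0,0],
  [-0.02,-0.15,0,0],
])

```text
time: 14.28
ee_pos: [0.4774, 0.0283, -0.0049]
tcp_rot: [180.0, -0.0, 82.3]
wrist_force: [-0.6, 0.5, -0.0]
opening: 0.0077
grasp_force: 30.2
```

Call:
servo_tool([
  [-0.01,-0.08,0,0],
  [-0.02,-0.15,0,0],
  [-0.02,-0.15,0,0],
  [-0.02,-0.15,0,0],
])

```text
time: 14.62
ee_pos: [0.4771, 0.0268, -0.0049]
tcp_rot: [-180.0, -0.0, 82.3]
wrist_force: [-0.2, 0.4, 0.0]
opening: 0.0081
grasp_force: 30.2
```

Call:
servo_tool([
  [-0.01,-0.08,0,0],
  [-0.02,-0.15,0,0],
  [-0.02,-0.15,0,0],
  [-0.02,-0.15,0,0],
])

```text
time: 14.95
ee_pos: [0.4771, 0.0258, -0.0048]
tcp_rot: [180.0, -0.1, 82.3]
wrist_force: [1.4, 5.4, -0.1]
opening: 0.008
grasp_force: 30.3
```

Call:
servo_tool([
  [0,0,0,0],
  [0,0,0,0],
  [0,0,0,0],
  [0,0,-0.03,0],
  [0,0,-0.03,0],
])

```text
time: 15.37
ee_pos: [0.4771, 0.0258, -0.005]
tcp_rot: [180.0, -0.1, 82.3]
wrist_force: [0.3, 4.9, 1.2]
opening: 0.008
grasp_force: 30.4
```

Call:
servo_tool([
  [0,0.03,0,0],
  [0,0.03,0,0],
  [0,0.03,0,0],
])

```text
time: 15.62
ee_pos: [0.4771, 0.0258, -0.005]
tcp_rot: [180.0, -0.0, 82.3]
wrist_force: [-0.1, 4.7, 2.2]
opening: 0.0079
grasp_force: 30.6
```

Call:
servo_tool([
  [0,0,0,0],
  [0,0,0,0],
  [0,0,0,0],
  [0,0,0,0],
  [0,0,0.5,0],
  [0,0,1.5,0],
  [0,0,4,0],
  [0,0,7,0],
  [0,0,10,0],
  [0,0,13,0],
  [0,0,16,0],
  [-3,0,19,0],
  [-6,0,20,0],
  [-6,0,20,0],
  [-6,0,20,0],
  [-6,0,20,0],
], claw=0.7)

```text
time: 16.95
ee_pos: [0.4173, 0.0256, 0.1953]
tcp_rot: [179.9, -0.0, 82.3]
wrist_force: [0.8, -1.0, 0.5]
opening: 0.0256
grasp_force: 0.0
```

```bash
python3 - <<'E'
from h import *
from scipy.optimize import least_squares
o4=np.load('o4.npy',allow_pickle=True).item()
def tri(obs):
    A=np.zeros((3,3));b=np.zeros(3);R=[]
    for n,u,v,o in obs:
        c,d=ray(n,u,v,o);d=d/np.linalg.norm(d);M=np.eye(3)-np.outer(d,d);A+=M;b+=M@c;R.append((c,d))
    p=np.linalg.solve(A,b); return p.round(4),[np.linalg.norm(np.cross(p-c,d)).round(4) for c,d in R]
u=np.array([.1357,.9907]);n=np.array([.9907,-.1357])
def j(p):return np.round([p[:2]@n-.470,p[:2]@u-.0775,p[2]],4)
p,r=tri([('top',345+632/7-.4,185+55/7-.4,None),('wrist',505,257,o4)]);print('grip end',p,r,j(p))
p,r=tri([('top',345+562/7-.4,185+175/7-.4,None),('wrist',438,229,o4)]);print('grip base',p,r,j(p))
print('lamp end', tri([('top',487,207,None),('side',287,117,None)]))
print('lamp w', tri([('top',468,214,None),('wrist',432,312,o4)]))
o=get_obs(); a=cam('wrist','w7'); np.save('o7.npy',o,allow_pickle=True)
print(o['ee_pos'],o['opening'])
g=a.astype(int).max(2)
# long strip in jig: dark/brown mask
hsv=cv2.cvtColor(a,cv2.COLOR_RGB2HSV)
b=a.astype(int); m=((b[:,:,0]-b[:,:,2]>15)&(g<130))
ys,xs=np.where(m[:330,250:420]); print(len(ys))
cs,_=cv2.findContours((m*255).astype(np.uint8),0,2)
for c in sorted(cs,key=cv2.contourArea)[-4:]: print(cv2.contourArea(c),cv2.boundingRect(c),cv2.minAreaRect(c))
E
```

```text
grip end [ 0.5726 -0.0588  0.1331] [np.float64(0.0016), np.float64(0.0016)] [ 0.1053 -0.0581  0.1331]
grip base [ 0.5464 -0.0536  0.0742] [np.float64(0.0001), np.float64(0.0001)] [ 0.0786 -0.0565  0.0742]
lamp end (array([ 0.5582, -0.1847,  0.1013]), [np.float64(0.0012), np.float64(0.0012)])
lamp w (array([ 0.5498, -0.1604,  0.054 ]), [np.float64(0.0005), np.float64(0.0005)])
[0.41726145 0.02562204 0.1952717 ] 0.025564096477739443
929
103.0 (334, 119, 10, 21) ((338.1758117675781, 128.98379516601562), (8.63920783996582, 20.42448616027832), 2.8624050617218018)
252.5 (332, 141, 11, 41) ((336.43145751953125, 160.95938110351562), (8.834634780883789, 40.610816955566406), 4.085616588592529)
291.0 (0, 190, 39, 69) ((20.99528694152832, 222.39151000976562), (77.0229721069336, 10.101373672485352), 60.945396423339844)
398.5 (329, 182, 11, 75) ((334.0237121582031, 218.97833251953125), (8.582048416137695, 74.33234405517578), 2.6025619506835938)
```

```bash
python3 - <<'E'
from h import *
o4=np.load('o4.npy',allow_pickle=True).item();o7=np.load('o7.npy',allow_pickle=True).item()
def tri(obs):
    A=np.zeros((3,3));b=np.zeros(3);R=[]
    for n,u,v,o in obs:
        c,d=ray(n,u,v,o);d=d/np.linalg.norm(d);M=np.eye(3)-np.outer(d,d);A+=M;b+=M@c;R.append((c,d))
    p=np.linalg.solve(A,b); return p.round(4),[np.linalg.norm(np.cross(p-c,d)).round(4) for c,d in R]
u=np.array([.1357,.9907]);n=np.array([.9907,-.1357])
def j(p):return np.round([p[:2]@n-.470,p[:2]@u-.0775,p[2]],4)
p,r=tri([('top',345+530/7-.4,185+350/7-.4,None),('wrist',376,232,o4)]);print('foot',j(p),r)
for q in((338.5,119),(337.5,150),(334.5,200),(333,230),(332,256)): print(q,j(pl('wrist',*q,.0255,o7)))
a=cv2.imread('pics/w7.png')[:,:,::-1]
for r in (240,250,256,262,268): print(r,a[r,322:352:3].tolist())
E
```

```text
foot [ 0.0141 -0.0527  0.0915] [np.float64(0.0013), np.float64(0.0013)]
(338.5, 119) [-0.002   0.0736  0.0255]
(337.5, 150) [-0.0015  0.0431  0.0255]
(334.5, 200) [-0.002  -0.0096  0.0255]
(333, 230) [-0.002  -0.0436  0.0255]
(332, 256) [-0.0017 -0.0747  0.0255]
240 [[27, 24, 27], [38, 36, 41], [24, 25, 24], [112, 99, 69], [73, 63, 47], [32, 29, 27], [28, 28, 29], [28, 28, 28], [197, 210, 195], [196, 208, 194]]
250 [[109, 107, 104], [44, 43, 46], [35, 29, 25], [82, 69, 51], [79, 68, 51], [42, 41, 42], [79, 78, 77], [33, 31, 33], [195, 207, 198], [199, 211, 200]]
256 [[114, 114, 109], [118, 116, 114], [101, 96, 94], [75, 67, 60], [80, 70, 60], [107, 108, 104], [174, 173, 168], [226, 226, 222], [196, 209, 198], [198, 211, 201]]
262 [[109, 108, 104], [106, 103, 101], [144, 142, 139], [73, 73, 72], [57, 56, 55], [117, 116, 114], [225, 224, 219], [216, 219, 211], [196, 208, 196], [195, 207, 195]]
268 [[111, 111, 105], [112, 112, 106], [30, 28, 32], [27, 29, 29], [28, 27, 30], [30, 29, 32], [115, 114, 115], [194, 204, 194], [197, 207, 198], [197, 207, 197]]
```

Call:
servo_tool([
  [2.5,-1.6,0,0],
  [5,-3.3,0,0],
  [7.5,-5,0,0],
  [10,-6.7,0,0],
  [11.7,-7.9,0,0],
  [11.7,-7.9,-2,0],
  [11.7,-7.9,-4,0],
  [11.7,-7.9,-6,0],
  [11.7,-7.9,-7.5,0],
  [11.7,-7.9,-7.5,0],
  [11.7,-7.9,-7.5,0],
  [11.7,-7.9,-7.5,0],
], claw=1)

```text
time: 18.0
ee_pos: [0.5343, -0.0534, 0.1203]
tcp_rot: [180.0, 0.0, 82.3]
wrist_force: [0.4, 0.7, 0.2]
opening: -0.0
grasp_force: 0.0
```

Call:
servo_tool([
  [0,0,-0.5,0],
  [0,0,-1,0],
  [0,0,-1.5,0],
  [0,0,-1.8,0],
  [0,0,-1.8,0],
  [0,0,-1.8,0],
])

```text
time: 18.5
ee_pos: [0.5338, -0.0533, 0.1017]
tcp_rot: [-180.0, 0.0, 82.3]
wrist_force: [-1.1, 0.2, -0.2]
opening: -0.0002
grasp_force: 0.0
```

Call:
servo_tool([
  [0.5,-0.07,0,0],
  [0.9,-0.12,0,0],
  [1.2,-0.16,0,0],
  [1.5,-0.2,-0.1,0],
  [1.8,-0.24,-0.2,0],
  [2.1,-0.28,-0.3,0],
  [2.1,-0.28,-0.3,0],
  [2.1,-0.28,-0.3,0],
])

```text
time: 19.17
ee_pos: [0.555, -0.0561, 0.0985]
tcp_rot: [-180.0, -0.0, 82.3]
wrist_force: [0.1, 0.1, 0.1]
opening: -0.0001
grasp_force: 0.0
```

Call:
servo_tool([
  [0.3,-0.04,-0.15,0],
  [0.6,-0.08,-0.35,0],
  [0.9,-0.12,-0.6,0],
  [1.1,-0.15,-0.8,0],
  [1.1,-0.15,-0.8,0],
  [1.1,-0.15,-0.8,0],
])

```text
time: 19.67
ee_pos: [0.5659, -0.0576, 0.0903]
tcp_rot: [-180.0, 0.0, 82.3]
wrist_force: [0.2, 0.0, 0.3]
opening: 0.0002
grasp_force: 0.0
```

Call:
servo_tool([
  [0.2,-0.03,-0.4,0],
  [0.4,-0.05,-0.8,0],
  [0.6,-0.08,-1.2,0],
  [0.7,-0.1,-1.6,0],
  [0.8,-0.11,-2.0,0],
  [0.9,-0.12,-2.3,0],
  [0.9,-0.12,-2.3,0],
  [0.9,-0.12,-2.3,0],
])

```text
time: 20.33
ee_pos: [0.5746, -0.0588, 0.0671]
tcp_rot: [-179.9, 0.0, 82.3]
wrist_force: [0.9, -0.1, 0.3]
opening: -0.0
grasp_force: 0.0
```

```bash
python3 - <<'E'
from h import *
o=get_obs(); print(o['ee_pos'],o['wrist_force'])
a=cam('side','s8'); n=np.array([.9907,-.1357]);u=np.array([.1357,.9907])
def w(x,y,z): 
    q=(x+.470)*n+(y+.0775)*u; return [q[0],q[1],z]
b=cv2.imread('pics/side.png')[:,:,::-1]
d=np.abs(a.astype(int)-b).max(2)
# darkness along predicted handle line beyond the finger, and at raised handle spot
for l,p in (('raised',w(.100,-.058,.135)),('end lowered',w(.138,-.058,.086)),('end lower2',w(.138,-.058,.078)),('end hi',w(.132,-.058,.115))):
    x,y=proj('side',[p])[0].round().astype(int); print(l,x,y,'now',a[y-3:y+4,x].tolist(),'before',b[y,x])
E
```

```text
[ 0.57458305 -0.05881789  0.06710217] [ 0.90814566 -0.13768647  0.30182677]
raised 277 126 now [[21, 23, 22], [20, 22, 20], [20, 21, 24], [29, 30, 33], [24, 25, 28], [24, 22, 26], [23, 21, 25]] before [24 23 22]
end lowered 266 138 now [[55, 57, 58], [55, 55, 58], [44, 46, 46], [38, 34, 33], [36, 34, 33], [52, 56, 59], [77, 91, 102]] before [69 79 85]
end lower2 266 140 now [[44, 46, 46], [38, 34, 33], [36, 34, 33], [52, 56, 59], [77, 91, 102], [111, 133, 144], [126, 149, 166]] before [ 99 122 132]
end hi 267 130 now [[39, 40, 43], [44, 40, 39], [51, 47, 46], [53, 46, 40], [49, 42, 41], [43, 41, 38], [46, 43, 43]] before [50 46 41]
```

Call:
servo_tool([
  [0.2,-0.03,-0.3,0],
  [0.4,-0.05,-0.6,0],
  [0.4,-0.05,-0.8,0],
  [0.4,-0.05,-0.8,0],
])

```text
time: 20.72
ee_pos: [0.5789, -0.0594, 0.0591]
tcp_rot: [-180.0, 0.0, 82.3]
wrist_force: [-0.4, 0.8, -0.6]
opening: 0.0002
grasp_force: 0.0
```

Call:
servo_tool([
  [0,0,-0.2,0],
  [0,0,-0.4,0],
  [0,0,-0.6,0],
  [0,0,-0.6,0],
])

```text
time: 21.05
ee_pos: [0.5795, -0.0594, 0.054]
tcp_rot: [179.9, -0.0, 82.3]
wrist_force: [1.7, -0.4, 3.1]
opening: 0.0004
grasp_force: 1.7
```

Force is now building at the grip (foot on strip). Continue in small steps.

Call:
servo_tool([
  [0,0,-0.2,0],
  [0,0,-0.4,0],
  [0,0,-0.4,0],
])

```text
time: 21.3
ee_pos: [0.5798, -0.0595, 0.0504]
tcp_rot: [179.9, -0.0, 82.3]
wrist_force: [0.9, 0.8, 6.1]
opening: 0.0003
grasp_force: 2.8
```

Call:
servo_tool([
  [0,0,-0.2,0],
  [0,0,-0.3,0],
  [0,0,-0.3,0],
])

```text
time: 21.55
ee_pos: [0.58, -0.0595, 0.0478]
tcp_rot: [179.8, -0.0, 82.3]
wrist_force: [1.4, -0.3, 7.9]
opening: -0.0001
grasp_force: 3.1
```

Call:
servo_tool([
  [0,0,-0.2,0],
  [0,0,-0.4,0],
  [0,0,-0.4,0],
])

```text
time: 21.8
ee_pos: [0.5802, -0.0595, 0.0437]
tcp_rot: [179.8, -0.0, 82.3]
wrist_force: [3.9, -0.8, 6.8]
opening: 0.0001
grasp_force: 2.9
```

Call:
servo_tool([
  [0,0,-0.2,0],
  [0,0,-0.4,0],
  [0,0,-0.4,0],
])

```text
time: 22.05
ee_pos: [0.5801, -0.0595, 0.0395]
tcp_rot: [179.8, -0.0, 82.3]
wrist_force: [3.9, -0.7, 5.3]
opening: -0.0003
grasp_force: 2.5
```

Call:
servo_tool([
  [0,0,-0.2,0],
  [0,0,-0.4,0],
  [0,0,-0.4,0],
])

```text
time: 22.3
ee_pos: [0.5788, -0.0593, 0.0344]
tcp_rot: [-180.0, -0.0, 82.3]
wrist_force: [-0.5, -0.5, 0.9]
opening: 0.0004
grasp_force: 0.5
```

Call:
servo_tool([
  [0,0,-0.15,0],
  [0,0,-0.3,0],
  [0,0,-0.3,0],
])

```text
time: 22.55
ee_pos: [0.5783, -0.0593, 0.0309]
tcp_rot: [-179.9, 0.0, 82.3]
wrist_force: [0.4, -0.9, 0.1]
opening: 0.0001
grasp_force: 0.0
```

Call:
servo_tool([
  [0,0,1,0],
  [0,0,3,0],
  [0,0,6,0],
  [0,0,9,0],
  [-2,1,12,0],
  [-5,3,15,0],
  [-8,5,17,0],
  [-11,7,17,0],
  [-14,8,17,0],
  [-16,8.5,17,0],
  [-16,8.5,17,0],
  [-16,8.5,17,0],
  [-16,8.5,17,0],
])

```text
time: 23.63
ee_pos: [0.4195, 0.0256, 0.2023]
tcp_rot: [179.9, -0.0, 82.3]
wrist_force: [-0.0, -0.2, -0.2]
opening: 0.0003
grasp_force: 0.0
```

```bash
python3 - <<'E'
from h import *
o=get_obs(); a=cam('wrist','w9'); print(o['time'],o['ee_pos'],o['wrist_force'])
n=np.array([.9907,-.1357]);u=np.array([.1357,.9907])
def j(p):return np.round([p[:2]@n-.470,p[:2]@u-.0775,p[2]],4)
g=a.astype(int).max(2)
H=[]
# handle: black blob right of clamp
m=((g<60)*255).astype(np.uint8); m[290:]=0
for c in sorted(cv2.findContours(m,0,2)[0],key=cv2.contourArea)[-6:]:
    r=cv2.minAreaRect(c); b=cv2.boxPoints(r); print(cv2.contourArea(c),np.round(r[0]),np.round(r[1]),r[2].__round__(1),[j(pl('wrist',*p,.042,o))[:2].tolist() for p in b])
b=a.astype(int); m=((b[:,:,0]-b[:,:,2]>15)&(g<130)); m[:,:290]=0;m[:,400:]=0
for c in cv2.findContours((m*255).astype(np.uint8),0,2)[0]:
    if cv2.contourArea(c)>40:
        x,y,w,h=cv2.boundingRect(c); print('strip',x,y,w,h,j(pl('wrist',x+w/2,y,.0255,o)),j(pl('wrist',x+w/2,y+h,.0255,o)))
E
```

```text
23.6333 [0.41948688 0.0255642  0.20232038] [-0.02019258 -0.19171311 -0.15717666]
327.0 [203. 158.] [114.   8.] 76.8 [[-0.1482, 0.0884], [-0.141, 0.09], [-0.1219, -0.0204], [-0.1298, -0.0223]]
334.5 [305. 277.] [27. 15.] 83.7 [[-0.0408, -0.0799], [-0.0239, -0.0778], [-0.0196, -0.1107], [-0.037, -0.1129]]
335.5 [255. 277.] [16. 27.] 5.7 [[-0.0965, -0.1107], [-0.0926, -0.078], [-0.0752, -0.0799], [-0.0786, -0.1127]]
351.5 [330. 230.] [23. 47.] 2.5 [[-0.017, -0.0663], [-0.0166, -0.0131], [0.0077, -0.0142], [0.0084, -0.0674]]
477.5 [438. 245.] [16. 38.] 83.9 [[0.0912, -0.0501], [0.1313, -0.0454], [0.1359, -0.0634], [0.0952, -0.0683]]
925.0 [495. 226.] [ 57. 131.] 47.2 [[0.103, -0.063], [0.1871, 0.0334], [0.2364, -0.0096], [0.1532, -0.1137]]
strip 327 175 10 63 [-0.0026  0.0164  0.0255] [ 0.0007 -0.0555  0.0255]
strip 329 119 11 55 [-0.0027  0.0739  0.0255] [0.     0.0174 0.0255]
```

```bash
python3 -c "
from workcell import *
print(job_done())"
```

```text
the job is handed in; nothing more can be done
None
```

The job is handed in after about 24 s of the 69 s allowed: the long strip is in the groove against the end stop (about 5 N felt), the clamp handle snapped over and stayed down after I let go, and the short strip was left in the tray; the foot's hold was not measured and no verdict came back.

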